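Clamp a bench pin to the set force

TASK

Slide the loose wooden bench pin fully home against the clamp's back stop, then tighten the clamp on it by turning the red winged knob clockwise until the orange tab pops out. Stop there, no more than about a tenth of a turn after the pop, and let go. Leave the jar, the pot and the hammer where they are.

Things in the scene. Friction and masses are not known exactly. Their poses are not given: they have to be found in the camera images.
- clamp: Fixed clamp: wooden base 175 x 146 x 30 mm (x -122 to +52, y -60 to +86) with a green leaning yoke. Origin: on the bench, under the pressure foot. x points from the entry side to the back stop (to the robot's right), y away from the robot, z up. The pin slides along x on the base's top (z = 30 mm) between two steel rails 12 mm high, 64 mm apart, x -62 to +38.
- yoke (a point): Middle of the top face of the yoke's crossbeam (112 mm long, 30 x 20 mm, square to the screw and to x), 76 mm up the screw axis. Axes as the clamp's. The yoke and screw lean 25 deg from vertical, tops towards the robot: the screw axis rises from (0, 0, 52) mm of the clamp along (0, -0.423, 0.906). Two cheeks along the axis carry its ends.
- stop (a point): Middle of the face of the back stop, at x = +30 mm of the clamp and 41 mm above the bench (the stop rises 26 mm over the base). Axes as the clamp's. The pin's rear end touches it when home.
- pin_center (a point): Centre of the loose bench pin: a plain hardwood slab 140 x 58 x 22 mm, 0.13 kg, flat on the clamp's base, top 52 mm above the bench. x runs along it towards the stop. Starts pulled out 18 to 35 mm; home, its centre is 70 mm before the stop. Push on its free entry end, at x = -110 mm of the clamp when home.
- knob (a point): Centre of the red winged knob on the screw: a bar 70 mm long, 14 mm thick, 34 mm tall along the screw axis, its centre 109 mm up that axis. z points up the leaning axis, x along the bar, y across its 14 mm. Turns with the knob; does not move along the axis. Below the bar a round neck (22 mm across) runs 16 mm down to the crossbeam.
- screw (a joint): Angle of the knob (rad), growing clockwise seen from above (tightening). Starts at 0 to 0.8. Stays where it is left; turning takes about 0.15 N m, rising to 0.3 as the clamp bites. It drives the pressure foot 3 mm down the axis per rad. The foot meets the pin at about 1.5 rad; the tab pops at about 2.4 rad, give or take 0.2.
- spring (a joint): Compression (m) of the spring behind the pressure foot (a round foot 28 mm across), 0 while the foot hangs free, 10 N per mm. The tab pops out when it reaches about 0.003 (30 N). Over 0.0052 the clamp is overtightened.
- tab (a joint): How far (m) the orange indicator tab stands out: 0 while flush in the end of the steel head below the crossbeam, jumps at the set force to about 0.018 and stays out. Nothing but the clamping force releases it.
- tab_end (a point): Middle of the outer end of the orange tab (22 mm wide, 8 mm thick). It slides out along the clamp's x, towards the stop's side, and is seen from above, from in front and from that side.
- jar_center (a point): Half-way up a closed glass jar, 72 mm across, 110 mm tall, on the bench. Its spot does not matter to the job; leave it standing. 
- pot_center (a point): Half-way up an open green pot, 72 mm across, 90 mm tall, on the bench. Its spot does not matter to the job; leave it standing. 
- hammer: Red-handled hammer 200 mm long lying on the bench at the right, along its x axis. Leave it lying.
Things that resemble listed ones, but are neither listed nor needed, are in the scene too. Leave any white look-alike of the clamp alone. Leave any green look-alike of the part that bears pin_center alone.

How it is judged:
By the outcome, as a careful person would: the job done as asked, in the order asked, and still so for the second after the job is handed in, with the robot touching nothing.
It also fails if it takes over 54 s, if anything falls off the work surface, if the arm or the gripper's body presses on something with over 40 N, if the wrist force passes 120 N, or if a joint passes its speed limit or range.

ROBOT

A 6-joint arm with a two-finger parallel gripper is mounted at the origin on the work surface. World frame = base frame: x ahead of the robot, y to its left, z up, the work surface at z = 0. Lengths are in m, angles in rad, forces in N, time in s.
With the tool pointing down it reaches from about 0.35 to 0.875 m from the base axis. Payload 4.2 kg.
Tool frame: the origin (TCP) lies between the finger pads; the fingertips stand 25 mm ahead of it and the grasp point (between the pads) lies 6 mm ahead of it; z points along the fingers, y is the direction in which the jaws open and shut (so a half turn about z gives the same grasp; the last joint's range is limited). The gripper opens to 87 mm and grips with 3 to 60 N. Pads are 19 mm wide; open, the fingers measure 117 mm over their backs; the gripper's body (75 mm by 190 mm) begins 51 mm behind the grasp point.
Start: joints at [1.491, 0.385, 0.008, 0, -1.194, -0.259], TCP at [0.208, 0.589, 0.248] pointing down, gripper open.
Joint ranges: [-3.14, 3.14], [-1.21, 2.06], [-1.07, 1.41], [-3.16, 2.05], [-2.99, -0.16], [-3.1, 3.1]. Speed limits (rad/s): [2.79, 2.79, 3.14, 3.14, 3.14, 3.14].

INTERFACE

Orientations are given as a 3x3 rotation matrix whose columns are the frame's x, y, z axes.
In Python, from workcell import env, monitor, eyes gives the robot as it stands. Calls block until the motion is done:
- env.goto(position, orientation): joint-space move of the TCP to a pose.
- env.movel(position, ori=None, speed=0.15, threshold=None): straight line of the TCP; ori=None keeps the orientation; speed is the mean speed in m/s. With threshold (N) it stops when the force on the tool has changed by that much, and returns True; else False.
- env.goto_joints(angles): joint-space move.
- env.gripper_open() and env.grasp(): open the fingers fully, or close them until they stop; the grip force is fixed at half the most.
- env.dwell(seconds).
- env.ik(position, orientation): joint angles nearest the present ones, or None.
- monitor.observe(): the state.
- eyes.snapshot(name): name is "scene" or "top" or "wrist"; returns a dict with "frame" (420x560x3 uint8, red, green, blue), "fx", "fy", "cx", "cy" (pixels), "k1" (the pictures are not rectified: a ray, as slopes to the right and down, at radius r is drawn at 1 + k1 r^2 times it, then the intrinsics apply), "pose" (4x4, takes a point from camera to world coordinates). Camera axes: x right, y down, z forward; pixel columns grow to the right and rows downward; lengths in m; the calibration is good to about 2 mm. A picture is of the moment at which its call begins. There is no depth.
A pose or a line that the arm cannot do raises env.MotionError and nothing moves.
- env.hand_in(): hands the job in, once; it reports no verdict.
The state is a dict: "t": time; "joint_pos": joint angles; "joint_vel": joint speeds; "joint_efforts": joint torques, N m; "tcp_pos": TCP position; "tcp_rot": TCP orientation; "contact_force": force on the tool from outside, world axes, zero at the start; "torque": the same for the moment, N m; "finger_gap": opening from 0.0 (shut) to 1.0 (fully open).
Only numpy, scipy, OpenCV 4.12 (cv2) and the standard library are available. Lean on these libraries where they do the work, as an engineer would, in place of code of your own. Each camera call takes 0.05 s, during which the arm holds its last target.

## Working session

There is one attempt and no reset: what is moved stays moved. The work goes in short steps, each a Python script; the robot and the scene stay as the last script left them, time stands still between calls to the robot, and variables do not carry over. Pictures are saved under pics/ and viewed, and the job is handed in when it is done.

```bash
ls; mkdir -p pics
python3 - <<'E'
from workcell import env, monitor, eyes
import cv2,pickle
for n in ["scene","top","wrist"]:
    s=eyes.snapshot(n); pickle.dump(s,open(f"pics/{n}0.pkl","wb"))
    cv2.imwrite(f"pics/{n}0.png",cv2.resize(s["frame"][:,:,::-1],(800,600),interpolation=cv2.INTER_CUBIC))
    print(n,s["fx"],s["fy"],s["cx"],s["cy"],s["k1"],s["pose"].round(3).tolist())
print(monitor.observe())
E
```

```text
pics
scene 432.9253375037852 432.9253375037852 278.4021317297992 207.83290407717809 -0.018955130035073015 [[0.652, 0.654, -0.385, 1.038], [0.758, -0.553, 0.346, -0.375], [0.013, -0.517, -0.856, 1.058], [0.0, 0.0, 0.0, 1.0]]
top 528.3569221524604 528.3569221524604 274.17032791093567 216.91092001826354 -0.08802992014041618 [[0.001, -0.993, 0.117, 0.452], [-1.0, -0.001, 0.0, 0.005], [-0.0, -0.117, -0.993, 1.426], [0.0, 0.0, 0.0, 1.0]]
wrist 295.28932856826583 295.28932856826583 280.94019014690025 213.05731043733292 -0.044825622082398583 [[-0.331, -0.913, -0.236, 0.272], [-0.943, 0.322, 0.08, 0.567], [0.003, 0.249, -0.968, 0.383], [0.0, 0.0, 0.0, 1.0]]
{'t': 0.15, 'joint_pos': array([ 1.49060793e+00,  3.85396199e-01,  6.98044240e-03, -3.27170420e-04,
       -1.19399347e+00, -2.58580544e-01]), 'joint_vel': array([-0.00137342, -0.00198579,  0.00368009,  0.00222264, -0.0005604 ,
       -0.00044943]), 'joint_efforts': array([ 6.86219428e-04, -3.91051161e+01,  1.87586617e+01,  4.22236294e+00,
        1.23848033e-02, -1.35552291e-04]), 'tcp_pos': array([0.20757068, 0.58911171, 0.24672064]), 'tcp_rot': array([[ 9.43124425e-01, -3.32439668e-01, -4.32435850e-04],
       [-3.32439928e-01, -9.43123103e-01, -1.58332473e-03],
       [ 1.18519706e-04,  1.63703117e-03, -9.99998653e-01]]), 'contact_force': array([-0.20690352, -0.11378759, -0.32359017]), 'torque': array([-0.01541989,  0.00711906,  0.03021901]), 'finger_gap': 0.9954184875652924}
```

View pics/scene0.png

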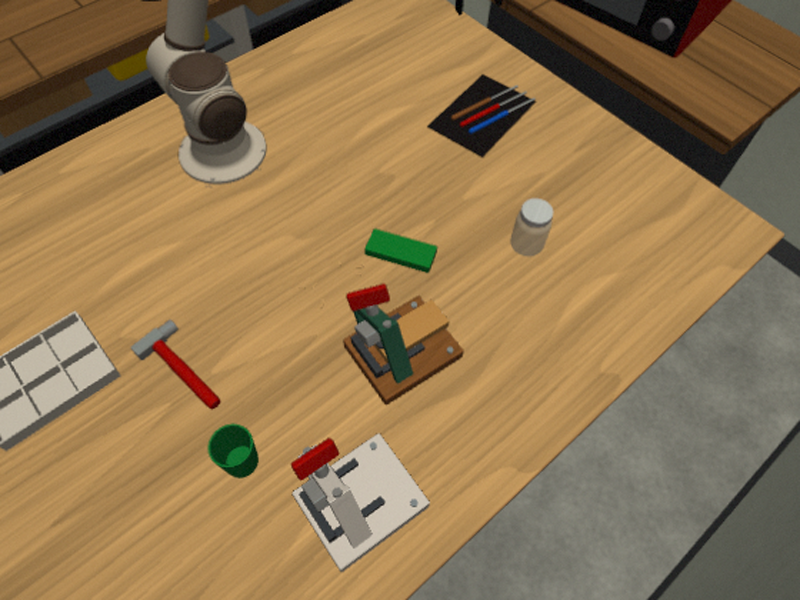

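View pics/top0.png

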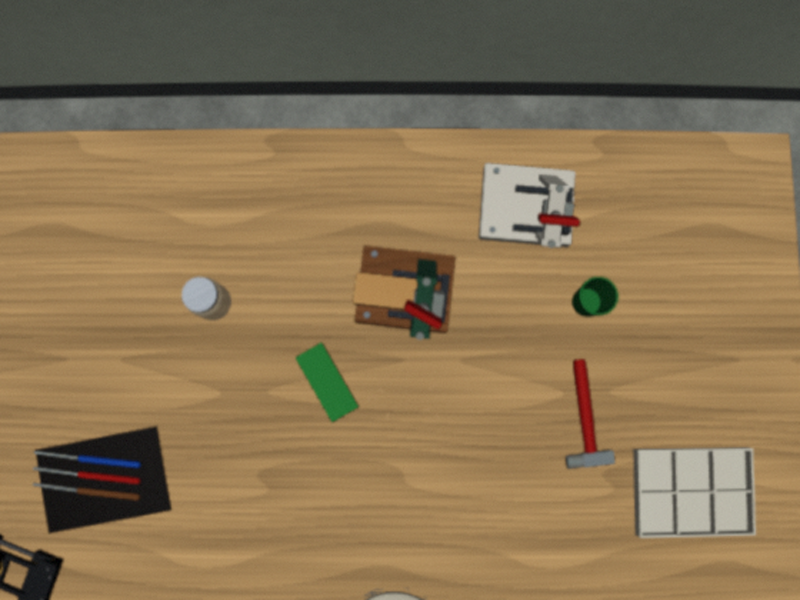

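Candidates in the top picture (800 px scale): the clamp is either the brown base with a green yoke at (405,290) or the white one at (530,205). The brown one fits, because the task calls for a wooden base and green yoke. The pin is either the wooden slab at (385,290) or the green slab at (327,382). The wooden one on the brown base fits. I'll confirm both in enlarged crops.

Run:
```python
import cv2,pickle
f=pickle.load(open("pics/top0.pkl","rb"))["frame"][:,:,::-1]
# native coords x 235-335, y 160-245
cv2.imwrite("pics/topc.png",cv2.resize(f[162:247,235:335],None,fx=7,fy=7,interpolation=cv2.INTER_CUBIC))
f=pickle.load(open("pics/scene0.pkl","rb"))["frame"][:,:,::-1]
cv2.imwrite("pics/scenec.png",cv2.resize(f[190:290,230:330],None,fx=6,fy=6,interpolation=cv2.INTER_CUBIC))
```

```text
(no output)
```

View pics/topc.png

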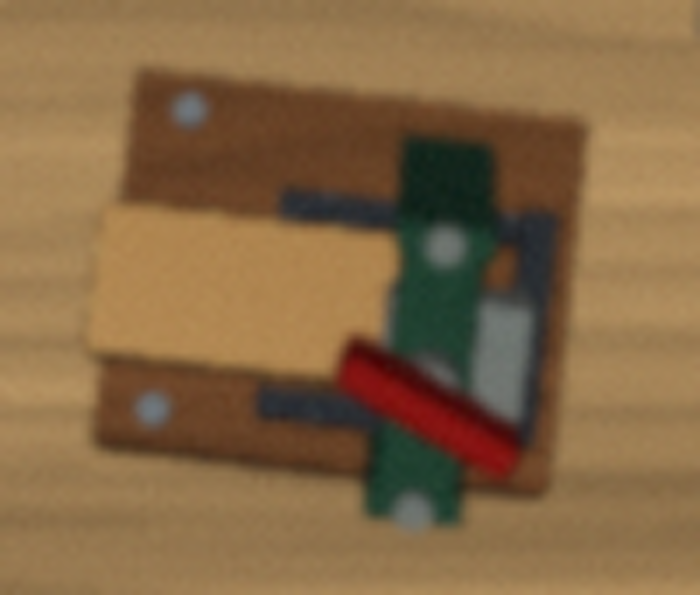

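View pics/scenec.png

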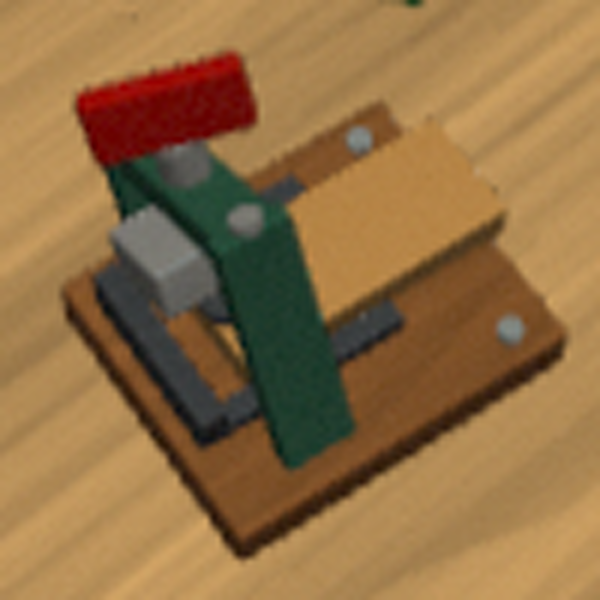

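```bash
cat > h.py <<'E'
import numpy as np, cv2, pickle
from scipy.optimize import least_squares
def proj(s,P):
    P=np.atleast_2d(P); T=np.linalg.inv(s["pose"]); c=P@T[:3,:3].T+T[:3,3]
    u=c[:,:2]/c[:,2:]; r2=(u**2).sum(1,keepdims=True); u=u*(1+s["k1"]*r2)
    return u*[s["fx"],s["fy"]]+[s["cx"],s["cy"]]
def clampR(yaw):
    # yaw of clamp x axis from world x
    c,s=np.cos(yaw),np.sin(yaw); return np.array([[c,-s,0],[s,c,0],[0,0,1]])
def w(p,pose): return np.atleast_2d(p)@clampR(pose[2]).T+[pose[0],pose[1],0]
AX=np.array([0,-np.sin(np.radians(25)),np.cos(np.radians(25))])
def knobbar(th):
    # bar dir: angle th' clockwise seen from above from clamp x
    x=np.array([1,0,0]); y=np.cross(AX,x); return np.cos(th)*x-np.sin(th)*y
E
python3 - <<'E'
from h import *
top=pickle.load(open("pics/top0.pkl","rb"));sc=pickle.load(open("pics/scene0.pkl","rb"))
C=np.array([[-122,86,30],[52,86,30],[52,-60,30],[-122,-60,30]])/1000.
tp=(np.array([[138,68],[585,120],[547,495],[95,447]])+.5)/7-.5+[235,162]
sp=(np.array([[565,345],[240,545],[65,290],[385,102]])+.5)/6-.5+[230,190]
def f(q,which): 
    r=[]
    if 't' in which: r.append(proj(top,w(C,q))-tp)
    if 's' in which: r.append(proj(sc,w(C,q))-sp)
    return np.concatenate(r).ravel()
for k in ['t','s','ts']:
    r=least_squares(f,[.55,0,-1.6],args=(k,)); print(k,r.x.round(4),r.fun.round(2))
q=r.x
# pin entry end in top: corners (103,205),(90,352), z=52
from scipy.optimize import least_squares as L
def back(s,px,z):
    return L(lambda a:(proj(s,[[a[0],a[1],z]])-px).ravel(),[.5,0]).x
def toclamp(p): return (np.r_[p,0]-[q[0],q[1],0])@clampR(q[2])
for c in [(103,205),(90,352)]:
    print('pin top',toclamp(back(top,(np.array(c)+.5)/7-.5+[235,162],.052)).round(4))
for c in [(432,122),(503,208)]:
    print('pin sc',toclamp(back(sc,(np.array(c)+.5)/6-.5+[230,190],.052)).round(4))
kc=w([0,0,.052]+.109*AX,q)[0];print('knob',kc, toclamp(kc[:2]))
print('knob top crop',(proj(top,kc)-[235,162])*7, 'scene',(proj(sc,kc)-[230,190])*6)
kt=[0,0,.052]+(.109+.017)*AX
for th in np.arange(0,1.6,.1):
    d=knobbar(th)*.035
    print(round(th,1),((proj(top,w([kt-d,kt+d],q))-[235,162])*7).round(0).tolist(),((proj(sc,w([kt-d,kt+d],q))-[230,190])*6).round(0).tolist())
E
```

```text
t [ 0.6401 -0.052  -1.6801] [-0.2   0.24  0.32 -0.17  0.25  0.12 -0.36 -0.2 ]
s [ 0.6453 -0.0543 -1.6979] [ 1.14 -0.34 -0.2   0.32 -0.77 -0.51 -0.18  0.41]
ts [ 0.6425 -0.053  -1.6884] [ 0.46 -0.99  0.9  -0.88  0.39 -0.66 -0.14 -1.51  0.75 -1.83 -0.14 -0.79
 -1.11 -1.26 -0.9  -0.7 ]
pin top [-0.1281  0.0251  0.    ]
pin top [-0.1261 -0.0308  0.    ]
pin sc [-0.1259 -0.026   0.    ]
pin sc [-0.1264  0.0275  0.    ]
knob [ 0.59678282 -0.04756023  0.15078755] [ 2.87862061e-18 -4.60653905e-02  0.00000000e+00]
knob top crop [[427.64518886 399.10454287]] scene [[163.86189523 106.26763674]]
0.0 [[326.0, 403.0], [529.0, 427.0]] [[226.0, 34.0], [79.0, 115.0]]
0.1 [[327.0, 393.0], [527.0, 436.0]] [[230.0, 37.0], [76.0, 111.0]]
0.2 [[330.0, 384.0], [524.0, 446.0]] [[233.0, 41.0], [73.0, 107.0]]
0.3 [[334.0, 375.0], [520.0, 454.0]] [[235.0, 46.0], [71.0, 102.0]]
0.4 [[338.0, 366.0], [515.0, 463.0]] [[237.0, 51.0], [70.0, 97.0]]
0.5 [[344.0, 358.0], [510.0, 471.0]] [[237.0, 56.0], [70.0, 92.0]]
0.6 [[350.0, 350.0], [504.0, 479.0]] [[237.0, 61.0], [70.0, 87.0]]
0.7 [[357.0, 343.0], [496.0, 485.0]] [[236.0, 66.0], [71.0, 81.0]]
0.8 [[365.0, 337.0], [489.0, 492.0]] [[235.0, 72.0], [74.0, 76.0]]
0.9 [[373.0, 331.0], [480.0, 497.0]] [[232.0, 77.0], [77.0, 71.0]]
1.0 [[382.0, 327.0], [471.0, 501.0]] [[228.0, 83.0], [80.0, 65.0]]
1.1 [[392.0, 323.0], [462.0, 505.0]] [[224.0, 88.0], [85.0, 60.0]]
1.2 [[402.0, 320.0], [452.0, 508.0]] [[219.0, 93.0], [90.0, 55.0]]
1.3 [[412.0, 318.0], [442.0, 510.0]] [[214.0, 98.0], [95.0, 50.0]]
1.4 [[422.0, 317.0], [432.0, 511.0]] [[207.0, 103.0], [102.0, 46.0]]
1.5 [[432.0, 317.0], [422.0, 511.0]] [[200.0, 108.0], [108.0, 41.0]]
```

The enlarged crops confirm it. The brown base carries the green yoke, red knob and grey head, with the light wooden pin between the rails. The two cameras agree to about 5 mm, and the pin's entry end is at x ≈ -127 mm, so it needs about 17–18 mm of push. I'll push it now.

```bash
cat >> h.py <<'E'
Q=np.array([.6420,-.0530,-1.686])
def look(eyes,n,name,box=None,k=1):
    s=eyes.snapshot(n); pickle.dump(s,open(f"pics/{name}.pkl","wb")); f=s["frame"][:,:,::-1]
    if box: f=f[box[1]:box[3],box[0]:box[2]]
    cv2.imwrite(f"pics/{name}.png",cv2.resize(f,None,fx=k,fy=k,interpolation=cv2.INTER_CUBIC)); return s
E
python3 - <<'E'
from workcell import env, monitor, eyes
from h import *
R=clampR(Q[2]); z=np.array([0,0,-1.]); 
best=None
for sg in (1,-1):
    y=sg*R[:,1]; O=np.c_[np.cross(y,z),y,z]
    j=env.ik(w([-.155,0,.16],Q)[0],O); print(sg,j)
    if j is not None and (best is None or abs(j[5])<best[0]): best=(abs(j[5]),O)
O=best[1]
env.grasp()
env.goto(w([-.155,0,.16],Q)[0],O)
env.movel(w([-.155,0,.063],Q)[0],O,speed=.12)
o=monitor.observe(); print(o['t'],o['tcp_pos'],o['contact_force'],w([-.155,0,.063],Q))
look(eyes,"scene","s1",(200,150,340,290),5)
look(eyes,"wrist","w1")
E
```

```text
1 [ 0.39360228  0.52189291  0.00393293  0.         -1.05283636  2.6327867 ]
-1 [ 0.39360228  0.52189291  0.00393293  0.         -1.05283636 -0.50880595]
5.025 [0.66051973 0.10124411 0.06391092] [-0.09844244  0.27143025  0.6457945 ] [[0.6598171  0.10097257 0.063     ]]
```

View pics/s1.png

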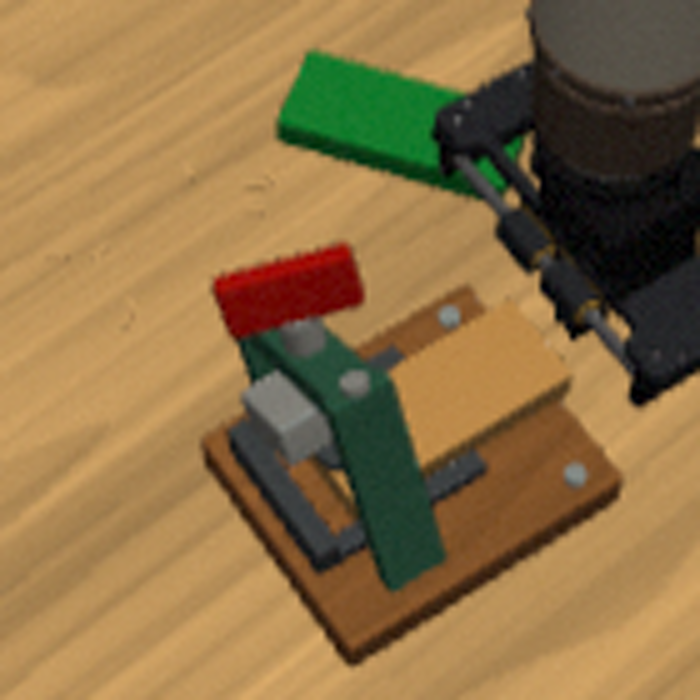

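View pics/w1.png

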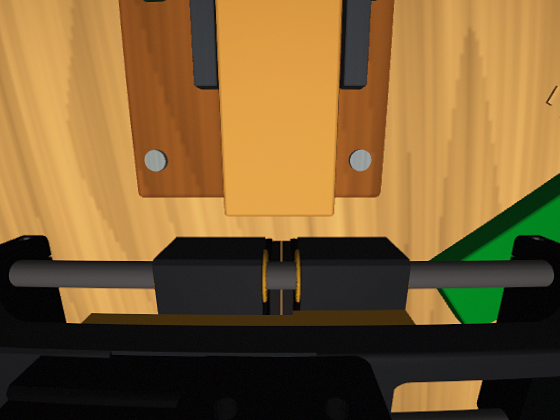

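The scene view shows the closed fingers in front of the pin's free end. In the wrist view they are centred at column 281, against 279 for the pin's middle. I'll push until the stop is felt.

Run:
```python
from workcell import env, monitor, eyes
from h import *
o0=monitor.observe(); f0=o0['contact_force']
hit=env.movel(w([-.100,0,.063],Q)[0],speed=.025,threshold=9)
o=monitor.observe(); R=clampR(Q[2])
tc=(o['tcp_pos']-[Q[0],Q[1],0])@R
print(hit,o['t'],tc.round(4),((o['contact_force']-f0)@R).round(2))
look(eyes,"scene","s2",(200,150,340,290),5)
```

```text
True 6.4833 [-0.121   0.0002  0.0628] [-1.19  0.95 -0.32]
```

View pics/s2.png

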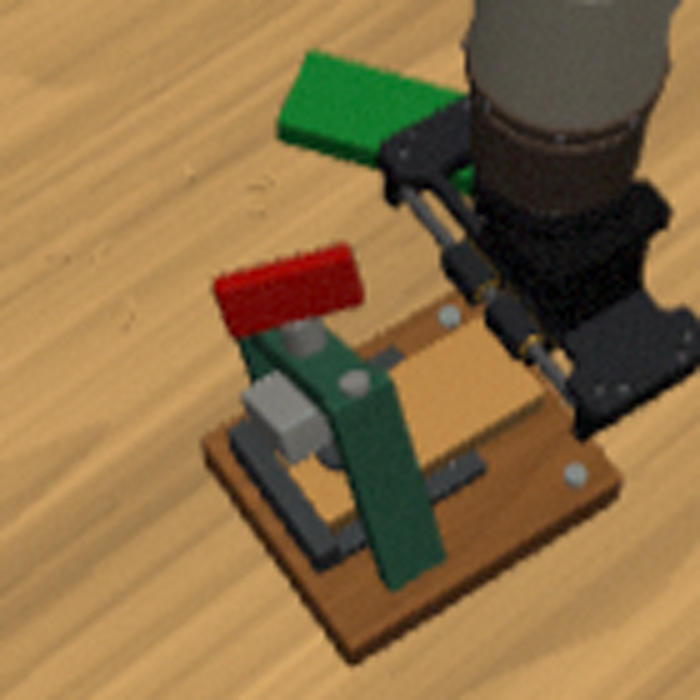

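The tip is at about -111 mm, close to home. I'll push again more firmly to confirm it's seated, then look closer.

Run:
```python
from workcell import env, monitor, eyes
from h import *
R=clampR(Q[2])
def tc(): return ((monitor.observe()['tcp_pos']-[Q[0],Q[1],0])@R)
p=tc(); hit=env.movel(w([p[0]+.012,p[1],p[2]],Q)[0],speed=.015,threshold=16)
q=tc(); print(hit,p.round(4),q.round(4),(monitor.observe()['contact_force']@R).round(2))
env.movel(w([q[0]-.02,p[1],p[2]],Q)[0],speed=.08)
env.movel(w([q[0]-.02,p[1],p[2]+.17],Q)[0],speed=.2)
env.gripper_open()
# hover on screw axis, wrist view
z=-R@AX
for th in (0.48,):
    for sg in (1,-1):
        x=sg*R@knobbar(th); O=np.c_[x,np.cross(z,x),z]
        for d in (.20,.115):
            j=env.ik(w([0,0,.052]+(d+.006)*AX,Q)[0],O); print(sg,d,None if j is None else j.round(3))
look(eyes,"scene","s3",(230,190,330,290),6)
look(eyes,"top","t3",(235,162,335,247),7)
print(monitor.observe()['t'])
```

```text
True [-1.21e-01  1.00e-04  6.26e-02] [-0.1209  0.      0.0622] [-1.19  0.02  1.55]
1 0.2 [ 0.282  0.095 -0.605  0.354 -0.491 -1.158]
1 0.115 [ 0.211  0.246 -0.707  0.599 -0.243 -1.363]
-1 0.2 [ 0.282  0.095 -0.605  0.354 -0.491  1.983]
-1 0.115 [ 0.211  0.246 -0.707  0.599 -0.243  1.778]
9.9917
```

View pics/s3.png

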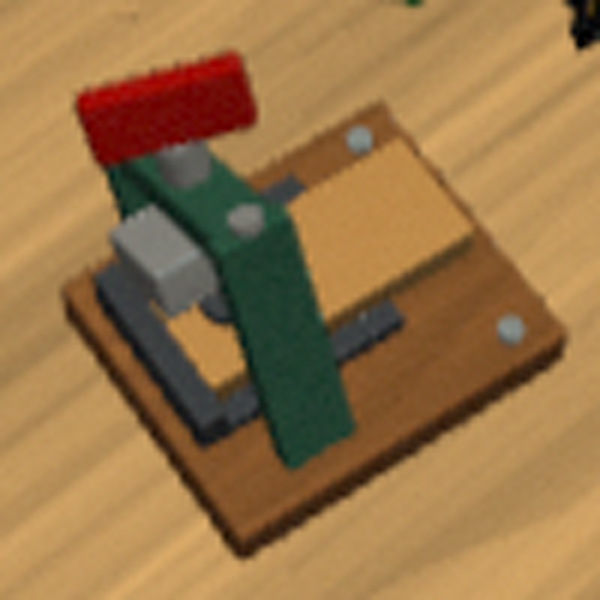

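View pics/t3.png

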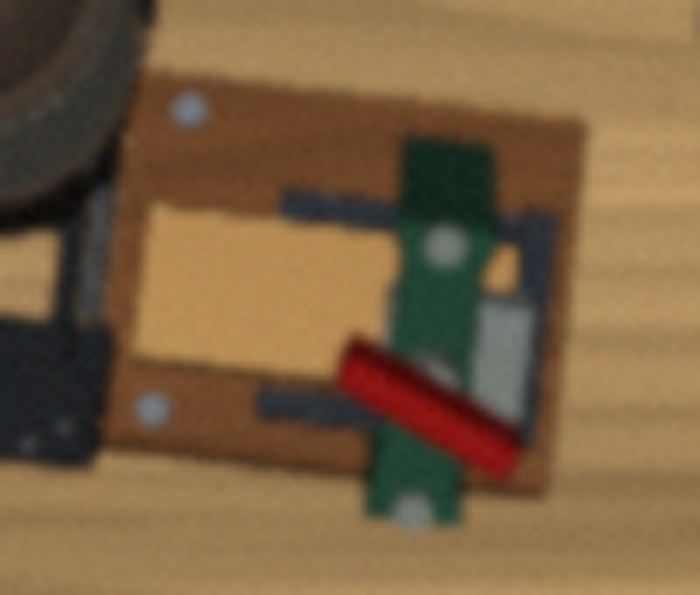

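Both views show the pin's rear edge against the stop, with the entry end pulled in. It moved less than 0.2 mm under a 16 N push, so it is home. Next I'll hover on the screw axis and refine the knob's position with the wrist camera.

Run:
```python
from workcell import env, monitor, eyes
from h import *
R=clampR(Q[2]); z=-R@AX
def pose(th,d):
    x=R@knobbar(th); return w([0,0,.052]+(d+.006*0)*AX,Q)[0]+.006*R@AX, np.c_[x,np.cross(z,x),z]
env.goto(*pose(.48,.20))
s=look(eyes,"wrist","w4")
for th in (.3,.4,.5,.6):
    kt=[0,0,.052]+.126*AX; d=knobbar(th)*.035
    print(th,proj(s,w([kt-d,kt,kt+d],Q)).round(1).tolist())
print(env.ik(*pose(.48,.111)).round(3),env.ik(*pose(1.0,.111)).round(3),env.ik(*pose(2.4,.111)).round(3))
print(monitor.observe()['t'])
```

```text
0.3 [[289.0, 268.1], [281.2, 227.0], [272.9, 182.6]]
0.4 [[284.6, 268.7], [281.2, 227.0], [277.5, 182.0]]
0.5 [[280.3, 268.8], [281.2, 227.0], [282.3, 181.9]]
0.6 [[275.9, 268.5], [281.2, 227.0], [287.0, 182.2]]
[ 0.205  0.253 -0.715  0.627 -0.228 -1.387] [ 0.205  0.253 -0.715  0.627 -0.228 -1.907] [ 0.205  0.253 -0.715  0.627 -0.228  2.977]
10.75
```

View pics/w4.png

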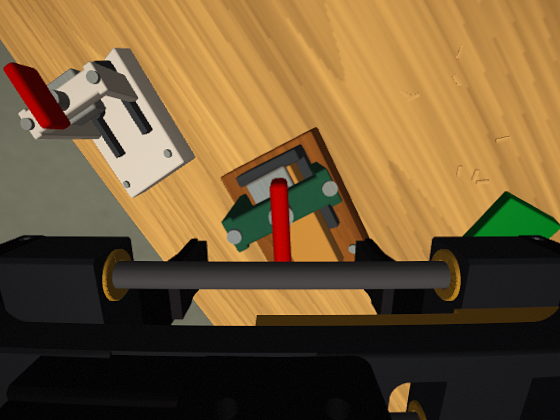

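The wrist view shows the knob bar along column ~280, from row 179 to behind the gripper rail, which matches the prediction to within 2–3 px. Clockwise lowers joint 6, so I'll use the half-turn-flipped grasp (start ~1.76, end ~-0.2) and look again from that side.

Run:
```python
from workcell import env, monitor, eyes
from h import *
j=np.array(monitor.observe()['joint_pos']); j[5]+=np.pi; print(j.round(3))
env.goto_joints(j)
s=look(eyes,"wrist","w5",(200,130,360,270),5)
f=pickle.load(open("pics/w4.pkl","rb"))["frame"][130:270,200:360,::-1]
cv2.imwrite("pics/w4c.png",cv2.resize(f,None,fx=5,fy=5,interpolation=cv2.INTER_CUBIC))
for th in (.3,.4,.5,.6):
    kt=[0,0,.052]+.126*AX; d=knobbar(th)*.035
    print(th,proj(s,w([kt-d,kt,kt+d],Q)).round(1).tolist())
print(monitor.observe()['t'])
```

```text
[ 0.282  0.095 -0.602  0.354 -0.491  1.984]
0.3 [[271.4, 185.9], [279.8, 230.2], [287.6, 271.1]]
0.4 [[276.0, 185.3], [279.8, 230.2], [283.2, 271.7]]
0.5 [[280.7, 185.1], [279.8, 230.2], [278.9, 271.8]]
0.6 [[285.4, 185.5], [279.8, 230.2], [274.5, 271.5]]
13.45
```

View pics/w5.png

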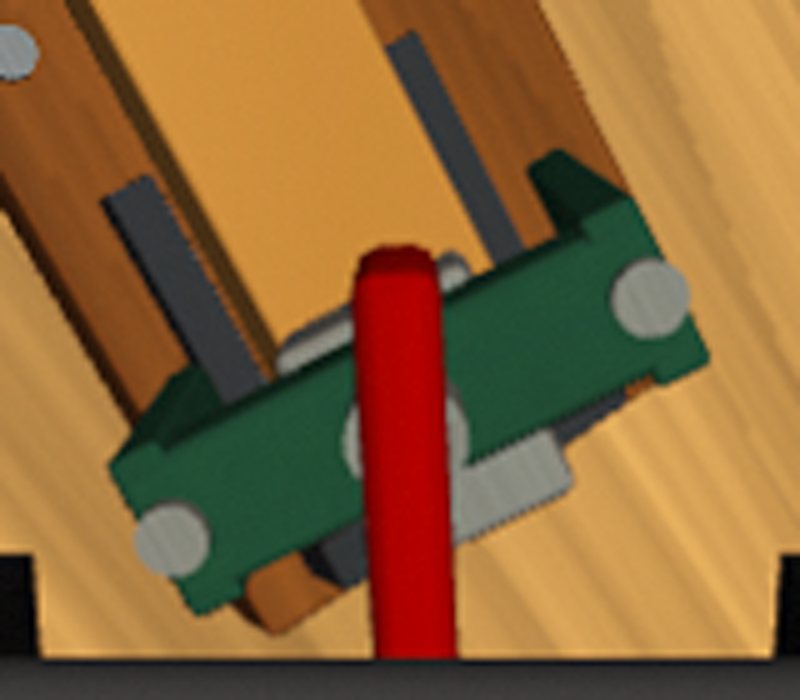

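View pics/w4c.png

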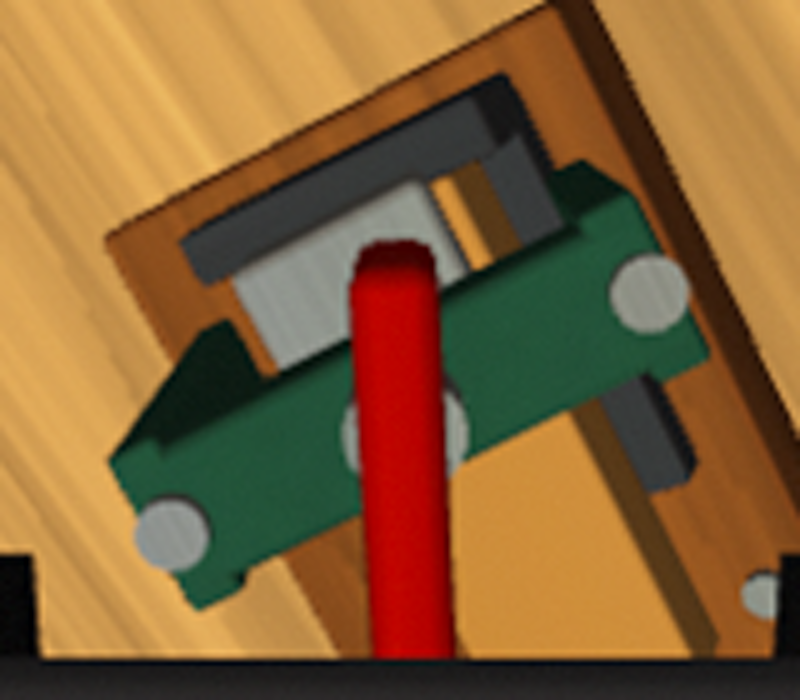

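In the two half-turn views the neck and bar fall on the same columns (neck ~281, bar ~281) and about 1 px apart in rows. So the present tool axis passes through the screw to within about 0.5 mm. The bar's slant gives an angle of about 0.44 rad. I'll descend and grasp.

Run:
```python
from workcell import env, monitor, eyes
from h import *
o=monitor.observe(); R=clampR(Q[2]); z=-R@AX
x=-R@knobbar(.435); O=np.c_[x,np.cross(z,x),z]
print('zerr',(o['tcp_rot'][:,2]-z).round(4))
p0=o['tcp_pos']; tc=(p0-[Q[0],Q[1],0])@R-[0,0,.052]; d=tc@AX; print('d',d,'off',tc-d*AX)
hit=env.movel(p0+z*(d-.117),O,speed=.1,threshold=10)
o=monitor.observe();print(hit,o['tcp_pos'],o['joint_pos'].round(3),o['contact_force'].round(2))
look(eyes,"scene","s6",(200,150,340,290),5)
look(eyes,"wrist","w6")
print(o['t'])
```

```text
zerr [0.0021 0.0005 0.001 ]
d 0.20654957893979914 off [-0.0005369   0.00142356  0.00066382]
False [ 0.59451813 -0.04693883  0.1589184 ] [ 0.207  0.255 -0.708  0.617 -0.233  1.809] [ 0.35  0.72 -0.58]
14.5
```

View pics/s6.png

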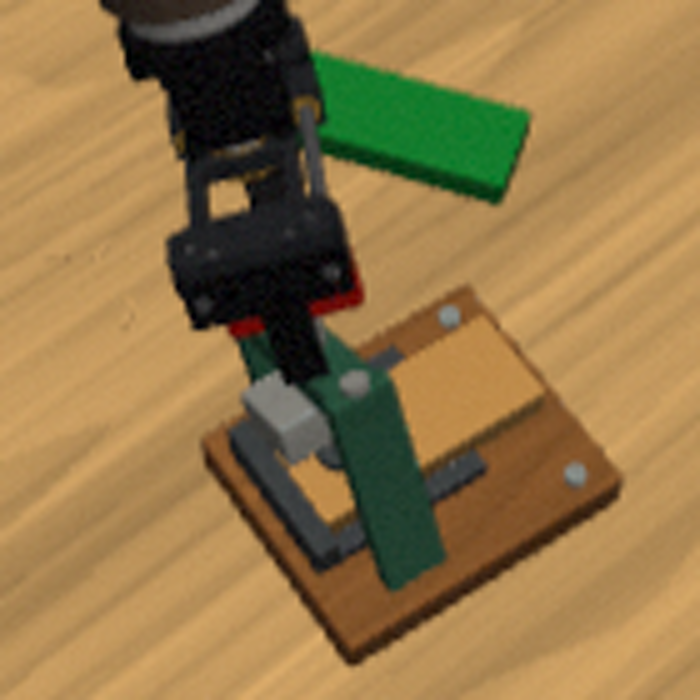

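View pics/w6.png

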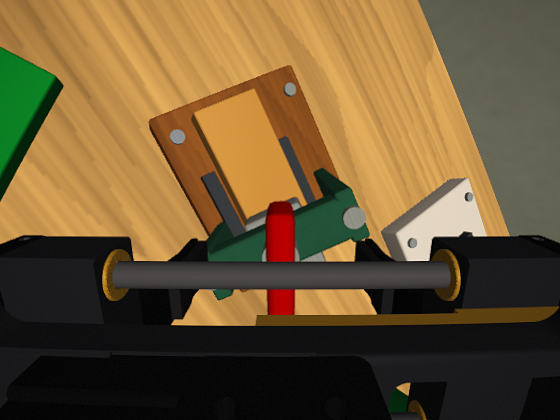

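The fingers straddle the bar, which stands upright at column 281. In the scene view the grey head, where the tab will come out, is visible at (290,415). I'll grasp.

Run:
```python
from workcell import env, monitor, eyes
from h import *
env.grasp(); o=monitor.observe()
print(o['t'],o['finger_gap'],o['contact_force'].round(2),o['torque'].round(3),o['joint_pos'].round(4))
# first small turn
j=o['joint_pos'].copy(); j[5]-=.15; env.goto_joints(j); o=monitor.observe()
print(o['t'],o['finger_gap'],o['contact_force'].round(2),o['torque'].round(3),o['joint_pos'].round(4))
```

```text
15.75 0.2088934940640236 [ 0.09 -1.08 -0.66] [-0.168  0.666 -0.061] [ 0.2066  0.255  -0.708   0.6173 -0.2332  1.8087]
16.0167 0.21027115706992916 [ 0.82 -1.38 -0.13] [-0.244  0.628 -0.068] [ 0.2065  0.255  -0.7078  0.6173 -0.2332  1.6619]
```

```bash
cat >> h.py <<'E'
def turn(env,monitor,eyes,total,step,tag,stop_on_tab=True):
    R=clampR(Q[2]); ax=R@AX; j=np.array(monitor.observe()['joint_pos']); n=int(round(total/step))
    for i in range(n):
        j[5]-=step; env.goto_joints(j)
        s=eyes.snapshot("scene"); f=s["frame"]; c=cv2.cvtColor(f[190:290,230:330],cv2.COLOR_RGB2HSV)
        m=cv2.inRange(c,(4,200,120),(18,255,255)); o=monitor.observe()
        print(round(o['t'],2),'j6 %.3f'%o['joint_pos'][5],'gap %.3f'%o['finger_gap'],'Tax %.3f'%(o['torque']@ax),'e6 %.3f'%o['joint_efforts'][5],'F',o['contact_force'].round(1),'orange',int((m>0).sum()))
    pickle.dump(s,open(f"pics/{tag}.pkl","wb"))
    cv2.imwrite(f"pics/{tag}.png",cv2.resize(f[150:290,200:340,::-1],None,fx=4.2,fy=4.2,interpolation=cv2.INTER_CUBIC))
E
python3 - <<'E'
from workcell import env, monitor, eyes
from h import *
turn(env,monitor,eyes,.6,.15,"s7")
look(eyes,"wrist","w7")
E
```

```text
16.33 j6 1.514 gap 0.154 Tax -0.160 e6 0.116 F [-7.7 -0.3  8.3] orange 3
16.65 j6 1.364 gap 0.156 Tax -0.124 e6 0.117 F [-6.9  0.9  8.9] orange 6
16.97 j6 1.214 gap 0.156 Tax -0.084 e6 0.120 F [-6.7  0.6  7.4] orange 3
17.28 j6 1.064 gap 0.150 Tax -0.115 e6 0.123 F [-6.6  0.9  8. ] orange 4
```

View pics/s7.png

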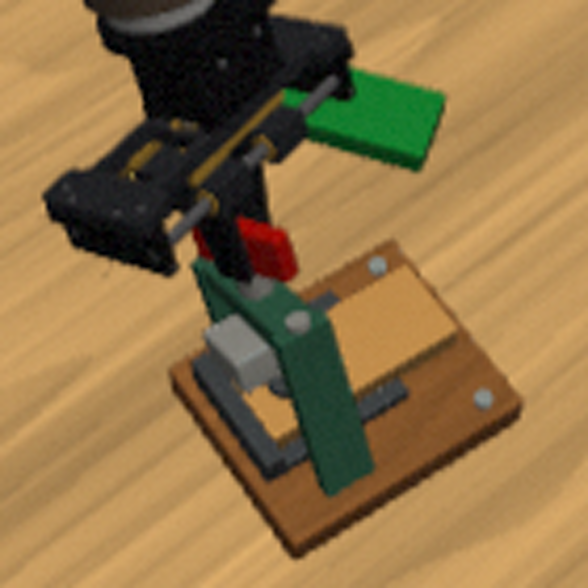

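View pics/w7.png

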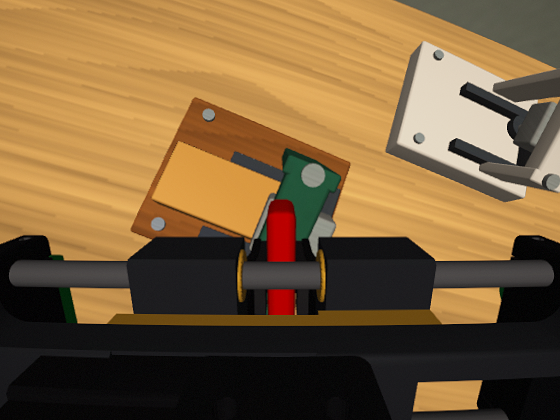

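The knob follows the gripper, with the bar still upright in the wrist view. The angle is now about 1.18 rad. I'll continue to ~2.08.

Run:
```python
from workcell import env, monitor, eyes
from h import *
turn(env,monitor,eyes,.9,.15,"s8")
```

```text
17.65 j6 0.919 gap 0.157 Tax -0.108 e6 0.117 F [-3.2  0.2  3.6] orange 4
17.97 j6 0.769 gap 0.159 Tax -0.118 e6 0.110 F [-4.9  1.7  5.9] orange 3
18.28 j6 0.618 gap 0.165 Tax -0.169 e6 0.114 F [-4.3  1.5  6. ] orange 2
18.6 j6 0.468 gap 0.160 Tax -0.119 e6 0.106 F [-4.4  0.6  4.8] orange 5
18.92 j6 0.318 gap 0.157 Tax -0.099 e6 0.098 F [-4.6  0.9  5. ] orange 2
19.23 j6 0.168 gap 0.156 Tax -0.113 e6 0.091 F [-4.   0.9  5.7] orange 1
```

View pics/s8.png

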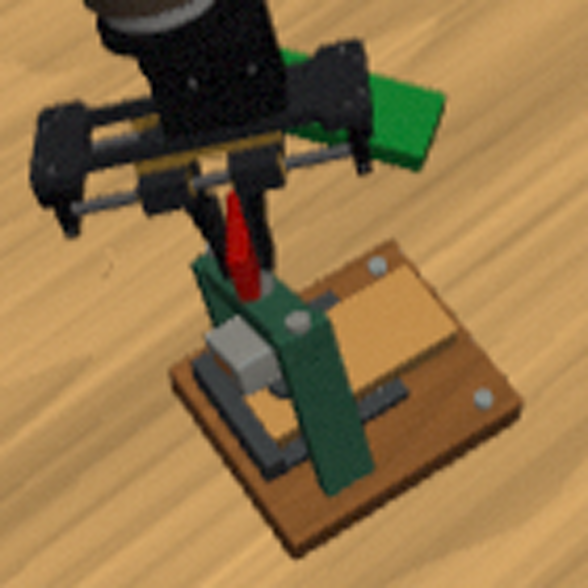

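The knob has clearly turned, and the head end at (230,350) is still plain grey with no tab. I'll use small steps from here.

Run:
```python
from workcell import env, monitor, eyes
from h import *
turn(env,monitor,eyes,.24,.08,"s9")
look(eyes,"wrist","w9")
```

```text
19.53 j6 0.091 gap 0.160 Tax -0.103 e6 0.076 F [-3.   0.3  2.9] orange 1
19.83 j6 0.011 gap 0.157 Tax -0.079 e6 0.077 F [-3.1  0.8  4.2] orange 0
20.13 j6 -0.069 gap 0.156 Tax -0.119 e6 0.073 F [-3.   0.7  3.5] orange 0
```

View pics/s9.png

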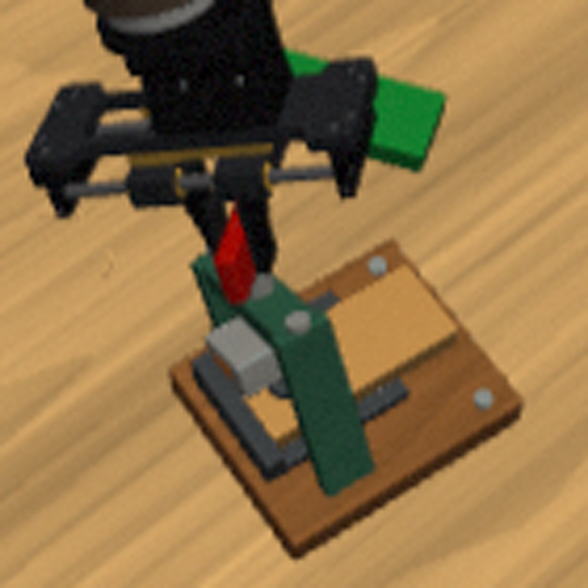

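View pics/w9.png

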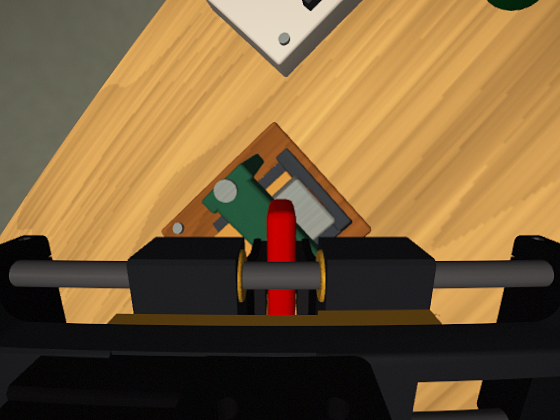

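Knob angle is ~2.31 rad by joint count, with no tab yet. Continuing in small steps, looking each time.

Run:
```python
from workcell import env, monitor, eyes
from h import *
turn(env,monitor,eyes,.16,.08,"s10")
look(eyes,"top","t10",(235,162,335,247),6)
```

```text
20.48 j6 -0.148 gap 0.158 Tax -0.080 e6 0.074 F [-2.6  0.3  3.5] orange 52
20.78 j6 -0.227 gap 0.151 Tax -0.087 e6 0.069 F [-2.7  0.8  4.9] orange 54
```

View pics/s10.png

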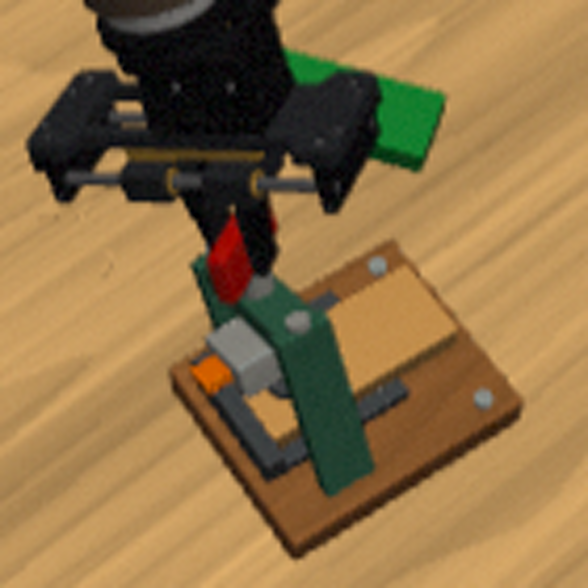

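View pics/t10.png

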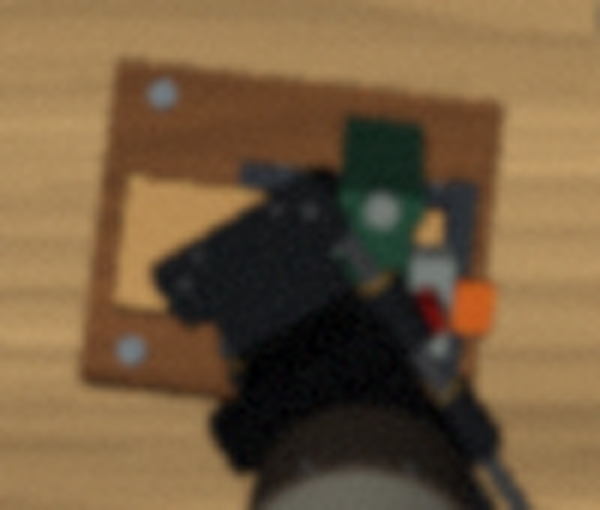

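The tab has popped: orange at (210,373) in the scene view and (473,308) in the top view, at most 0.16 rad ago. I'll let go and retreat along the screw axis.

Run:
```python
from workcell import env, monitor, eyes
from h import *
env.gripper_open(); env.dwell(.3)
o=monitor.observe(); print(o['finger_gap'],o['t'],o['contact_force'].round(2))
env.movel(o['tcp_pos']-o['tcp_rot'][:,2]*.10,speed=.1)
o=monitor.observe(); env.movel(o['tcp_pos']+[-.06,.03,.08],speed=.15)
env.dwell(.3)
look(eyes,"scene","s11",(180,130,340,290),3.7)
look(eyes,"top","t11")
o=monitor.observe(); print(o['t'],o['contact_force'].round(2))
```

```text
1.0020455809991284 22.4833 [-0.37  0.14  0.04]
24.875 [0.7  0.   0.44]
```

View pics/s11.png

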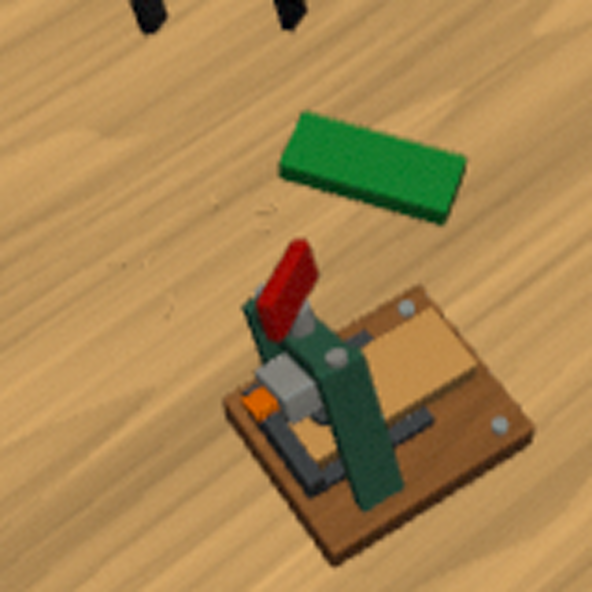

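View pics/t11.png

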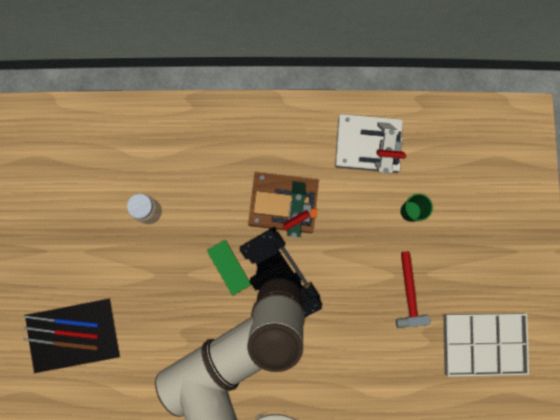

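The robot is clear of everything and the pin is home. The tab is out at (260,403) in the scene view, and the jar (140,208), pot (417,208) and hammer (410,290) in the top view have not moved. Handing in.

Run:
```python
from workcell import env
print(env.hand_in())
```

```text
the job is handed in; nothing more can be done
None
```

The job is done and handed in at about 25 s of the 54 s allowed. The pin is home against the back stop, and the clamp is tightened until the orange tab popped.

- **Pin:** I pushed it about 17 mm with the closed fingers. A second push of 16 N moved it less than 0.2 mm, and the pictures show its rear edge against the stop.
- **Knob:** I gripped it along the screw axis and turned it clockwise from about 0.44 to 2.47 rad by joint count. The tab appeared in one of the last two 0.08 rad steps, so I stopped at most 0.16 rad (about 0.025 turn) past the pop.
- **Last checks:** After letting go and backing off, the tab was still out, the pin was still home, and the tool was touching nothing. The jar, pot, hammer and look-alikes had not moved.
- **What disagreed:**
  - The top and scene cameras differed by about 5 mm on the clamp's position. Two wrist-camera views settled where the knob was.
  - The wrist torque never showed the expected rise as the clamp bit, so I judged the pop from the pictures alone.

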